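# Dispense one tube cap and nudge it into the empty bay

## Task

Press the black plunger of the tube-cap dispenser all the way down once and let it spring back up, so that a single cap comes out into the channel in front. Then, with the fingertips, nudge that cap sideways along the channel until it lies fully inside the empty bay at the channel's end; slide it, do not pick it up, and leave the cap parked in the other bay, the caps in the magazine and the things standing around where they are.

Things in the scene. Friction and masses are not known exactly. Their poses are not given: they have to be found in the camera images.
- dispenser: Tube-cap dispenser, fixed. Origin on the bench under the magazine. x points back, away from the channel (robot side, -x), y along the channel, z up; yaw within 0.3 rad. White magazine 46 x 46 mm, 68 mm high, at x = 0 holds three caps stacked flat; its mouth is in the front face (x = -22 mm). Behind it the white drive housing: x 23 to 101 mm, 62 mm wide, 69 mm high, plunger on top at x = 65 mm
- plunger (a joint): travel of the plunger in m: 0 = up, 0.030 = fully down; spring, about 2 N to start, 7 N at full travel, springs back by itself. It drives a blade (1.6 times its travel) that pushes the lowest cap out of the mouth; at full travel that cap is out, centre at about x = -47 to -51 mm, y = 0 of the dispenser. When the plunger is back up the next cap drops down
- channel_mid (a point): point on the deck in the middle of the pale aluminium channel, in front of the mouth: x = -47 mm, y = 0, 6 mm above the bench. The channel is 300 mm long along the dispenser's y, 44 mm wide inside, with lips 6 mm above the deck and 4 mm thick on both sides (none at the mouth) and a bay at each end
- plunger_top (a point): middle of the top face of the plunger's round black knob (35 mm across), 106 mm above the bench when up; it moves straight down with the plunger
- cap_1_center (a point): centre of the lowest cap in the magazine, the one that comes out: a blue ribbed solid tube cap, 36 mm across, 14 mm high, lying flat (centre 7 mm above what it lies on), 12 g
- cap_2_center (a point): centre of the second cap in the magazine, same kind; must stay in the magazine
- cap_3_center (a point): centre of the top cap in the magazine, same kind; must stay in the magazine
- parked_cap_center (a point): centre of the same kind of cap already lying in one of the two bays; not to be moved
- empty_bay (a point): middle of the floor of the empty bay (6 mm above the bench), marked by a thin dark round pad, 32 mm across; at x = -47 and y = +120 or -120 mm of the dispenser. A bay is the last 49 mm of the channel (y 95 to 144 mm either way), with walls 14 mm above the deck on both sides and at the end, open toward the middle
- jar: bystander: specimen jar with red screw lid, 73 mm across, 66 mm high, origin at the centre of its underside
- bottle: bystander: small white reagent bottle, 43 mm across, 81 mm high, origin at the centre of its underside
- vial: bystander: small upright screw-cap vial, 13 mm across, 44 mm high, origin at the centre of its underside
There are look-alikes about, which are no part of the job. What is shaped like the part that bears cap_3_center but green or turquoise is not meant.

How it is judged:
On the way, in this order (a step that is already met when the one before it is completed fails the run):
1. the plunger is pressed all the way down (value of joint plunger above 0.027 m), for 0.05 s.
2. the plunger is back up and one cap lies out in the channel (value of joint plunger below 0.004 m and x of cap_1_center in the frame of dispenser below -0.04 m), for 0.2 s.
At the end, for the whole second after the job is handed in: the dispensed cap lies flat and at rest on the deck inside the empty bay (centre within 12 mm of the bay's centre; the channel's walls allow about 5 mm), the plunger is up (within 4 mm), and the other two caps are in the magazine, the next one dropped down to its floor (horizontal distance between cap_1_center and empty_bay below 0.012 m and z of cap_1_center in the frame of dispenser below 0.017 m and angle between cap_1_center's own z axis and vertical below 0.1 rad and linear speed of cap_1 below 0.01 m/s and value of joint plunger below 0.004 m and x of each of cap_2_center, cap_3_center in the frame of dispenser above -0.008 m and z of cap_2_center in the frame of dispenser below 0.018 m); the robot touches nothing.
It fails at once if the dispensed cap is lifted (more than 10 mm) or tipped over (z of cap_1_center in the frame of dispenser above 0.023 m or angle between cap_1_center's own z axis and vertical above 0.5 rad).
It fails at once if a second cap is pushed out of the magazine or a cap is taken out of its top (x of any of cap_2_center, cap_3_center in the frame of dispenser below -0.012 m or z of cap_2_center in the frame of dispenser above 0.04 m or z of cap_3_center in the frame of dispenser above 0.054 m).
It fails at once if the parked cap is moved more than 8 mm (distance of parked_cap_center from where it was at the start of the episode above 0.008 m).
It fails at once if a bystander is moved more than 15 mm (distance of any of jar, bottle, vial from where it was at the start of the episode above 0.015 m).
It also fails if it takes over 45 s, if anything falls off the work surface, if the arm or the gripper's body presses on something with over 40 N, if the wrist force passes 120 N, or if a joint passes its speed limit or range.

## Robot

A 6-joint arm with a two-finger parallel gripper is mounted at the origin on a cart in front of the work surface, level with it; the furniture and walls round the work are solid. World frame = base frame: x ahead of the robot, y to its left, z up, the work surface at z = 0. Lengths are in m, angles in rad, forces in N, time in s.
With the tool pointing down it reaches from about 0.375 to 0.925 m from the base axis. Payload 5.7 kg.
Tool frame: the origin (TCP) lies between the finger pads; the fingertips stand 17 mm ahead of it and the grasp point (between the pads) lies 2 mm behind it; z points along the fingers, x is the direction in which the jaws open and shut, and the axes are right-handed (so a half turn about z gives the same grasp; the last joint's range is limited). The gripper opens to 85 mm and grips with 20 to 120 N. Pads are 22 mm wide; open, the fingers measure 114 mm over their backs; the gripper's body (76 mm by 85 mm) begins 54 mm behind the grasp point. The pads swing forward as they close: fully open they stand 13 mm farther back than shut.
Start: joints at [-1.269, 0.359, 1.51, -0, 1.272, -0.115], TCP at [0.243, -0.549, 0.248] pointing down, gripper open.
Joint ranges: [-2.97, 2.97], [-1.01, 2.36], [0.21, 2.38], [-0.96, 4.11], [0.2, 2.71], [-2.98, 2.98]. Speed limits (rad/s): [2.39, 2.39, 3.14, 3.14, 3.14, 3.14].

## Interface

Orientations are given as [roll, pitch, yaw] about the fixed x, y, z axes, in that order (R = Rz(yaw) Ry(pitch) Rx(roll)).
In Python, from workcell import env gives the robot as it stands.
- The arm moves only by the tool servo_tool, never from a script. Its argument "targets" is a list that holds one entry, the list of rows, each a list of 7 numbers: the shift along the tool's x, y, z as a fraction of full scale, then the turn, a rotation vector about the tool's x, y, z as a fraction of full scale, then the opening, from 0 (shut) to 1 (fully open). A call has 1 to 12 rows; each row shifts and turns the commanded pose from where the row before left it, along the tool's axes as they then stand; what a row does not reach is not made up. Full scale, the value 1, is 0.5 m for a shift and 60 degrees for a turn. A row lasts 1/10 s, in which the tool goes at most 50 mm and 8.59 degrees, less where a joint would pass 70% of its speed; a pose out of reach is approached as far as the arm can. A call with a number of a shift or a turn outside -1 to 1 is refused whole. A call with a gripper value outside its range is refused whole. The fingers move at their own pace and stop on an object; "newtons" is the grip in N (left out, the last holds). Time passes only in rows, so rows that do not move let the fingers close. It gives the time, the measured TCP pose, the force and the opening at its end, in the units of the state.
- env.state(): the state, without advancing time (a new reading comes with each control period).
- env.capture(name): name is "side" or "top" or "wrist"; returns the picture (480x640x3 uint8, red, green, blue); there is no depth.
- env.camera_params(name): a dict with "mtx" (3x3 intrinsics, pixels), "origin" and "rotation" of the camera in the world. Camera axes: x right, y up, looking along -z (the intrinsics and any distortion apply to the point x, -y, -z); pixel columns grow to the right and rows downward; lengths in m; the calibration is good to about 2 mm. A picture is of the moment at which its call begins: read the wrist's pose just before it. camera_params takes no time and is no camera call; for the wrist camera it gives the pose at the moment of the call.
- env.sign_off(): hands the job in, once; it reports no verdict.
Trained networks look in the newest picture that a camera, given by its name, has taken for a name from the list of things; names that differ only in an ending like _2 or _b are one class to them, and where a whole thing is asked for, a point or a joint stands for the part that bears it (a point fixed in the world has none). Each returns a list of dicts, best first, with "conf" (0 to 1); they miss things now and then, are a little off and sometimes report something else, mostly with a low value. They report only what shows in the picture. A call takes as long as a camera call. They do not tell look-alikes from the thing itself.
- env.outline_of(thing, camera): "pixels" (480x640 bool, what is visible of it) and "extent" ([left, top, right, bottom] in pixels, round what is visible of it).
The state is a dict: "time_s": time; "joint_pos": joint angles; "joint_velocities": joint speeds; "joint_torque": joint torques, N m; "tool_pos": TCP position; "tool_rot": TCP orientation; "wrist_force": force on the tool from outside, world axes, zero at the start; "torque": the same for the moment, N m; "opening": opening from 0.0 (shut) to 1.0 (fully open).
Only numpy, scipy, OpenCV 4.12 (cv2) and the standard library are available. Lean on these libraries where they do the work, as an engineer would, in place of code of your own. Each camera call takes 0.05 s, during which the arm holds its last target.

## Working session

There is one attempt and no reset: what is moved stays moved. The work goes in short steps, Python scripts to look and compute and a tool call to move; the robot and the scene stay as the last step left them, time stands still between calls to the robot, and variables do not carry over. Pictures are saved under pics/ and viewed, and the job is handed in when it is done.

Besides the shell and the picture viewer there is one more tool, called after "Request:" by a JSON object that holds its "fn" and its "kwargs", one argument or row to a line. servo_tool: Moves the arm, as the interface text tells. Its arguments: {"type":"object","properties":{"targets":{"type":"array","items":{"type":"array","items":{"type":"array","items":{"type":"number"}}}},"newtons":{"type":"number"}},"required":["targets"]}

```bash
mkdir -p pics; ls; python3 - <<'E'
from workcell import env
import cv2
print(env.state())
for n in ("side","top","wrist"):
    im=env.capture(n); cv2.imwrite(f"pics/{n}0.png",im[:,:,::-1])
    p=env.camera_params(n); print(n,p)
E
```

```text
pics
{'time_s': 0.0, 'joint_pos': array([-1.26908771e+00,  3.59513656e-01,  1.51142948e+00,  7.57051369e-06,
        1.27249441e+00, -1.15102275e-01]), 'joint_velocities': array([ 1.37289817e-04,  1.88761519e-06,  3.99215910e-04,  2.66929846e-04,
        7.77270973e-04, -7.27166765e-04]), 'joint_torque': array([ 1.40877975e-03, -5.27608681e+01, -2.78614873e+01,  3.29977445e-05,
        1.32025880e-02,  1.92407259e-05]), 'tool_pos': array([ 0.24270936, -0.54801449,  0.24744953]), 'tool_rot': array([-3.14137359e+00,  1.83185867e-03, -1.15398746e+00]), 'wrist_force': array([-0.27853233,  0.54918852,  0.66956668]), 'torque': array([ 0.07293855, -0.01362402, -0.02692836]), 'opening': 0.9965354001683357}
side {'mtx': array([[541.87574077,   0.        , 315.23344569],
       [  0.        , 541.87574077, 238.98854846],
       [  0.        ,   0.        ,   1.        ]]), 'origin': array([ 0.14494864, -0.93126737,  0.49914107]), 'rotation': array([ 1.22292386, -0.00468415, -0.43731603])}
top {'mtx': array([[451.85862245,   0.        , 307.6394371 ],
       [  0.        , 451.85862245, 238.51933721],
       [  0.        ,   0.        ,   1.        ]]), 'origin': array([0.52032664, 0.06131262, 1.07925296]), 'rotation': array([ 0.09120415,  0.00224095, -1.59547714])}
wrist {'mtx': array([[408.74449355,   0.        , 320.72387871],
       [  0.        , 408.74449355, 238.88426937],
       [  0.        ,   0.        ,   1.        ]]), 'origin': array([ 0.30834267, -0.52059715,  0.37243668]), 'rotation': array([-2.86198814e-01,  7.90721681e-04, -1.15438141e+00])}
```

View pics/side0.png

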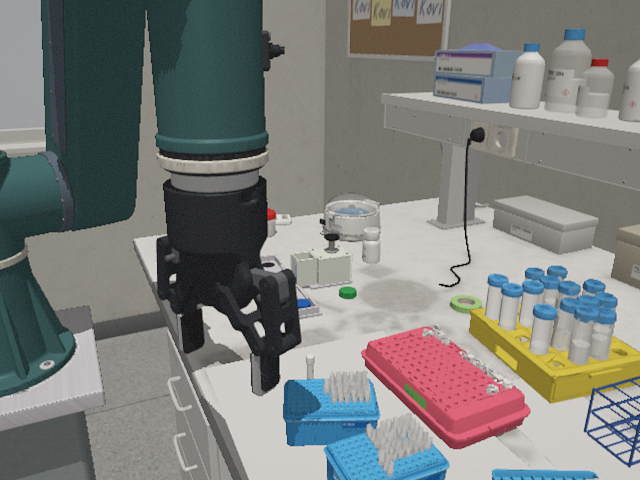

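View pics/top0.png

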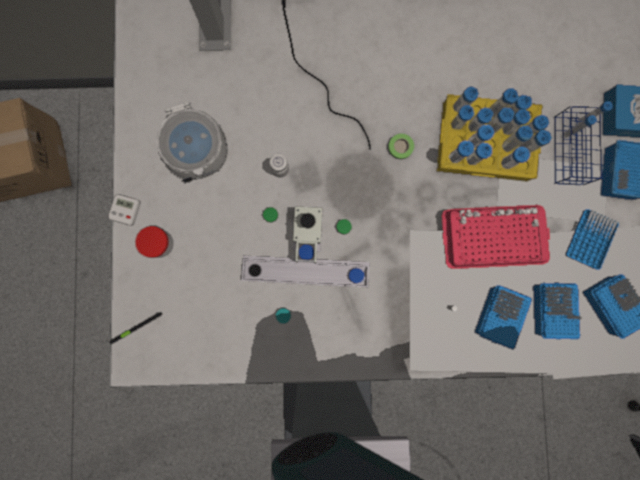

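View pics/wrist0.png

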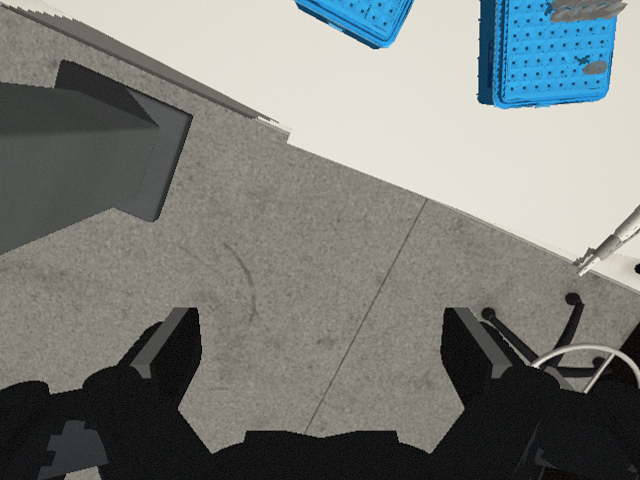

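The top view shows the dispenser at about (307,235). The empty bay with its dark pad is at (255,270), and the parked blue cap is at (357,275). The green caps at (270,214) and (344,227) and the turquoise one at (283,315) are look-alikes.

```bash
cat > h.py <<'E'
from workcell import env
import numpy as np, cv2
from scipy.spatial.transform import Rotation as R
def ray(p,uv):
    M=R.from_euler('xyz',p['rotation']).as_matrix()
    k=np.linalg.inv(p['mtx'])@[uv[0],uv[1],1]
    d=M@np.array([k[0],-k[1],-k[2]]); return np.array(p['origin']),d/np.linalg.norm(d)
def onz(p,uv,z):
    o,d=ray(p,uv); return o+d*(z-o[2])/d[2]
def proj(p,X):
    M=R.from_euler('xyz',p['rotation']).as_matrix()
    c=M.T@(np.array(X)-p['origin']); q=p['mtx']@[c[0],-c[1],-c[2]]; return q[:2]/q[2]
def tri(rs):
    A=0;b=0
    for o,d in rs:
        P=np.eye(3)-np.outer(d,d);A=A+P;b=b+P@o
    return np.linalg.solve(A,b)
E
python3 - <<'E'
from h import *
for c in ("top","side"):
    env.capture(c); p=env.camera_params(c)
    for t in ("plunger","dispenser","parked_cap_center","jar","bottle","vial"):
        for r in env.outline_of(t,c)[:6]:
            ys,xs=np.nonzero(r['pixels']); print(c,t,round(r['conf'],2),np.round(r['extent']),xs.mean().round(1),ys.mean().round(1))
p=env.camera_params("top")
for n,uv,z in (("plunger",(307.5,221),.106),("bay",(255,270),.006),("parked",(356.5,275),.02),("mag",(306,253),.068)):
    print(n,onz(p,uv,z))
a=cv2.imread('pics/top0.png')[190:330,220:400]; cv2.imwrite('pics/tc.png',cv2.resize(a,None,fx=4,fy=4,interpolation=cv2.INTER_CUBIC))
a=cv2.imread('pics/side0.png')[190:330,240:420]; cv2.imwrite('pics/sc.png',cv2.resize(a,None,fx=4,fy=4,interpolation=cv2.INTER_CUBIC))
E
```

```text
top plunger 0.72 [304. 214. 316. 230.] 307.3 220.3
top dispenser 0.63 [241. 204. 371. 286.] 305.5 258.3
top dispenser 0.54 [248. 265. 257. 276.] 254.0 270.3
top parked_cap_center 0.7 [344. 271. 365. 285.] 356.2 275.8
top parked_cap_center 0.62 [301. 245. 312. 256.] 306.0 251.7
top jar 0.79 [135. 225. 172. 259.] 153.2 241.5
top jar 0.39 [275. 154. 288. 181.] 278.8 165.4
top bottle 0.67 [271. 154. 289. 180.] 278.4 165.1
top vial 0.41 [448. 304. 458. 311.] 451.5 307.4
side plunger 0.44 [325. 234. 339. 252.] 331.3 239.1
side dispenser 0.56 [261. 230. 352. 318.] 316.9 269.8
side parked_cap_center 0.65 [364. 227. 380. 265.] 371.2 244.5
side parked_cap_center 0.43 [299. 298. 308. 304.] 303.9 302.4
side jar 0.66 [266. 209. 275. 237.] 271.6 221.5
side bottle 0.71 [362. 226. 383. 262.] 370.9 244.6
side vial 0.77 [307. 355. 316. 377.] 310.0 365.2
plunger [0.64754699 0.06065652 0.106     ]
bay [0.54670124 0.18789444 0.006     ]
parked [ 0.52883745 -0.05070536  0.02      ]
mag [0.58035958 0.06577228 0.068     ]
```

View pics/tc.png

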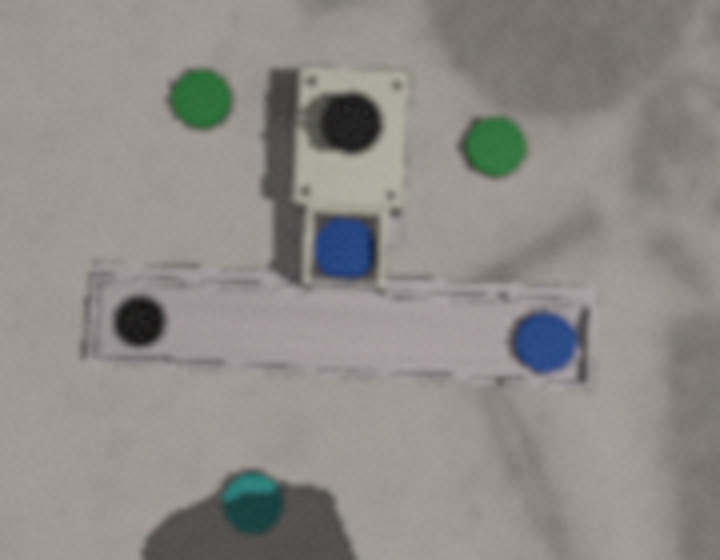

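View pics/sc.png

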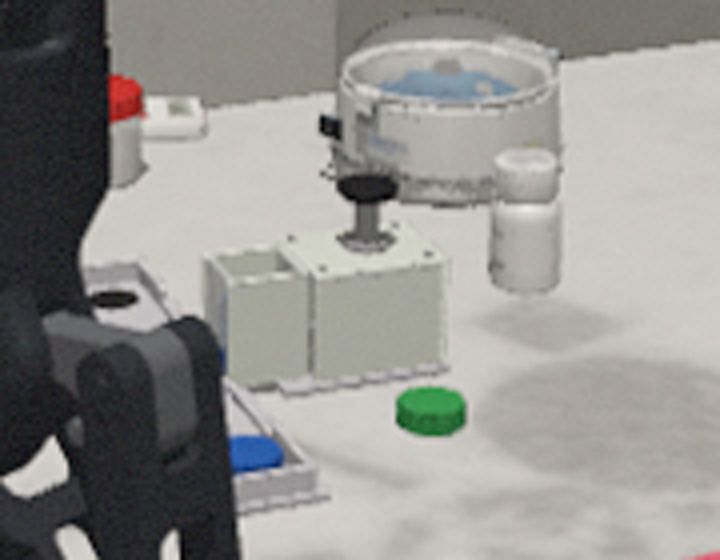

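```bash
python3 - <<'E'
from h import *
t=env.camera_params("top");s=env.camera_params("side")
def D(a,b):
    X=tri([ray(t,a),ray(s,b)]); print(X.round(4),(proj(t,X)-a).round(1),(proj(s,X)-b).round(1)); return X
print("plunger top");D((307.75,220.75),(331.75,236.5))
print("bay pad");D((254.75,270.25),(240+113/4,190+298/4))
print("parked top (partly hidden)");D((356,275.5),(240+250/4,190+453/4))
E
```

```text
plunger top
[0.6493 0.0598 0.102 ] [ 0.1 -0.3] [-0.3  0. ]
bay pad
[0.5471 0.1883 0.0049] [ 0.1 -0.4] [-0.4  0. ]
parked top (partly hidden)
[ 0.5294 -0.0506  0.0159] [ 0.3 -0.7] [-0.9  0.1]
```

Request:
{"fn": "servo_tool", "kwargs": {
  "targets": [
    [[0,0,0,0,0,0.118,0],[0,0,0,0,0,0.118,0],[0,0,0,0,0,0.118,0],[0,0,0,0,0,0.118,0]]
  ]
}}

```text
time_s: 1.25
tool_pos: [0.2429, -0.5486, 0.2483]
tool_rot: [3.142, 0.0, -1.653]
wrist_force: [0.1, -0.7, 0.4]
opening: 0.33
```

Request:
{"fn": "servo_tool", "kwargs": {
  "targets": [
    [[-0.08,-0.044,0,0,0,0,0],[-0.08,-0.044,0,0,0,0,0],[-0.08,-0.044,0,0,0,0,0],[-0.08,-0.044,0,0,0,0,0],[-0.08,-0.044,0,0,0,0,0],[-0.08,-0.044,0,0,0,0,0],[-0.08,-0.044,0,0,0,0,0],[-0.08,-0.044,0,0,0,0,0],[-0.08,-0.044,0,0,0,0,0],[-0.08,-0.044,0,0,0,0,0],[-0.08,-0.044,0,0,0,0,0],[-0.08,-0.044,0,0,0,0,0]]
  ]
}}

```text
time_s: 2.45
tool_pos: [0.5441, -0.0888, 0.2485]
tool_rot: [-3.141, -0.0, -1.648]
wrist_force: [0.7, -0.2, -0.2]
opening: -0.002
```

```bash
python3 - <<'E'
from h import *
im=env.capture("wrist"); cv2.imwrite("pics/w1.png",im[:,:,::-1]); print(env.state()['tool_pos'],env.state()['tool_rot'])
p=env.camera_params("wrist")
for n,X in (("pl",(.648,.060,.106)),("bay",(.5467,.188,.006)),("parked",(.5288,-.0507,.02))): print(n,proj(p,X))
for r in env.outline_of("plunger","wrist")[:3]: print(r['conf'],r['extent'])
E
```

```text
[ 0.54777357 -0.08327209  0.24870693] [-3.13760857  0.00460126 -1.64612315]
pl [76.17051993 90.47570516]
bay [ 29.45804499 224.44288922]
parked [285.47507916 228.29757586]
0.87 [37.3, 50.4, 105.4, 113.3]
```

View pics/w1.png

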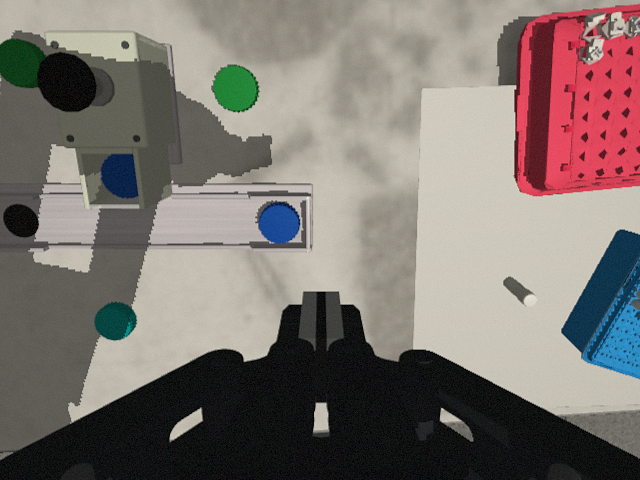

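The wrist view shows the knob at (66,82), the bay pad at (20,221) and the parked cap at (278,222). The arm was still settling, so I'll measure again now that it has stopped.

```bash
python3 - <<'E'
from h import *
im=env.capture("wrist"); p=env.camera_params("wrist"); im=env.capture("wrist");cv2.imwrite("pics/w2.png",im[:,:,::-1]); print(env.state()['tool_pos'],env.state()['tool_rot'])
for n,X in (("pl",(.648,.060,.106)),("bay",(.5467,.188,.006)),("parked",(.5288,-.0507,.02))): print(n,proj(p,X))
for t in ("plunger","parked_cap_center"):
  for r in env.outline_of(t,"wrist")[:5]:
    m=cv2.moments(r['pixels'].astype(np.uint8)); c=(m['m10']/m['m00'],m['m01']/m['m00']);print(t,r['conf'],r['extent'],c,onz(p,c,.106 if t=="plunger" else .02))
a=im[:260,:330,::-1]; cv2.imwrite("pics/w2c.png",cv2.resize(a,None,fx=2.2,fy=2.2))
E
```

```text
[ 0.54345695 -0.08964734  0.24818206] [ 3.14118660e+00 -2.77615065e-04 -1.64558129e+00]
pl [64.63270527 83.71772168]
bay [ 20.54632642 220.19588989]
parked [278.31193363 224.25830956]
plunger 0.56 [40.5, 48.1, 106.8, 107.7] (68.75183246073298, 80.81780104712041) [0.64945211 0.05707406 0.106     ]
parked_cap_center 0.59 [260.0, 203.6, 301.7, 242.9] (279.527496382055, 222.16787264833576) [ 0.53062929 -0.05197517  0.02      ]
```

View pics/w2c.png

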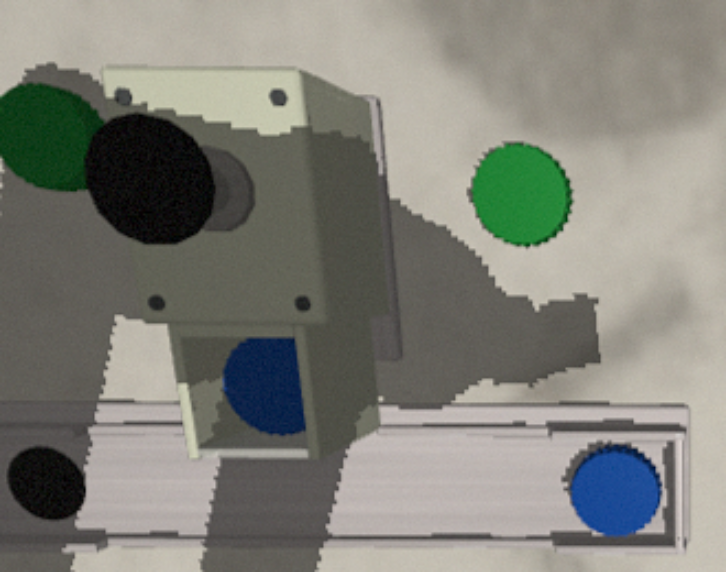

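Request:
{"fn": "servo_tool", "kwargs": {
  "targets": [
    [[-0.063,-0.0376,0,0,0,0,0],[-0.063,-0.0376,0,0,0,0,0],[-0.063,-0.0376,0,0,0,0,0],[-0.063,-0.0376,0,0,0,0,0],[-0.063,-0.0376,0,0,0,0,0],[0,0,0.055,0,0,0,0],[0,0,0.055,0,0,0,0],[0,0,0.055,0,0,0,0],[0,0,0,0,0,0,0],[0,0,0,0,0,0,0]]
  ]
}}

```text
time_s: 3.75
tool_pos: [0.6488, 0.0578, 0.1659]
tool_rot: [3.14, -0.0, -1.65]
wrist_force: [-0.1, 0.5, -0.3]
opening: -0.002
```

```bash
python3 - <<'E'
from h import *
im=env.capture("side");cv2.imwrite("pics/s3.png",cv2.resize(im[150:330,220:440,::-1],None,fx=3,fy=3))
im=env.capture("wrist");cv2.imwrite("pics/w3.png",im[:,:,::-1]); print(env.state()['tool_pos'],env.state()['tool_rot'])
E
```

```text
[0.65026915 0.05831872 0.16762338] [-3.13896068e+00  2.06645619e-04 -1.64948781e+00]
```

View pics/s3.png

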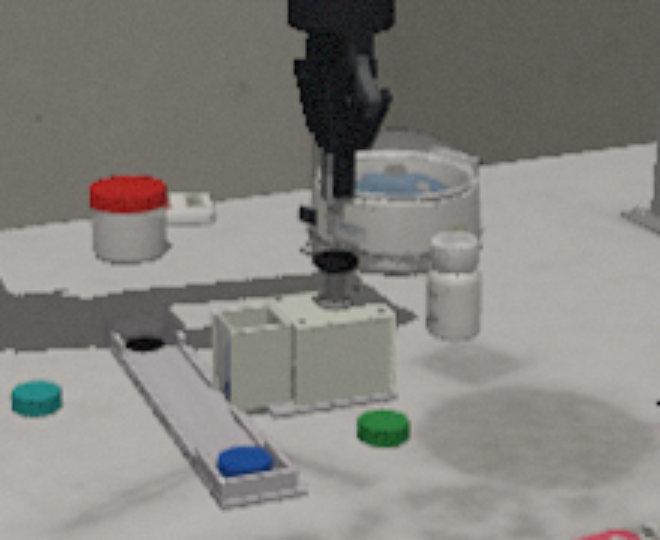

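View pics/w3.png

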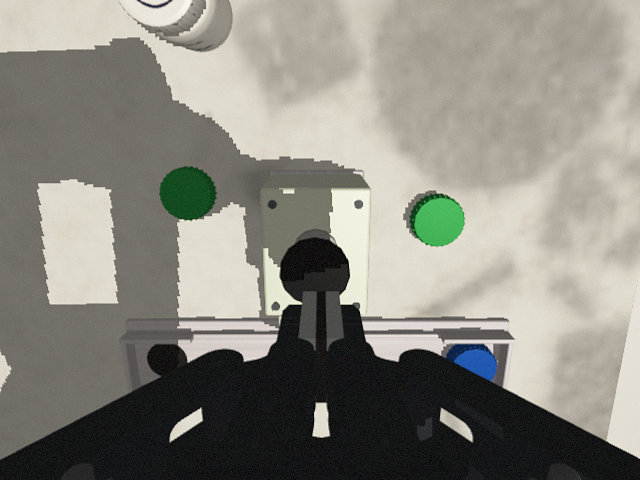

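```bash
python3 - <<'E'
from h import *
p=env.camera_params("wrist");q=env.state()['tool_pos'];print(q,proj(p,(q[0],q[1],.106)),proj(p,(q[0],q[1],q[2]-.017)))
E
```

```text
[0.65026915 0.05831872 0.16762338] [317.81420944 272.62688642] [317.08831957 314.49619785]
```

Request:
{"fn": "servo_tool", "kwargs": {
  "targets": [
    [[0.002,0,0.02,0,0,0,0],[0,0,0.02,0,0,0,0],[0,0,0.02,0,0,0,0],[0,0,0.02,0,0,0,0],[0,0,0.01,0,0,0,0],[0,0,0.01,0,0,0,0],[0,0,0.01,0,0,0,0],[0,0,0.01,0,0,0,0],[0,0,0.01,0,0,0,0],[0,0,0,0,0,0,0]]
  ]
}}

```text
time_s: 4.85
tool_pos: [0.6485, 0.0583, 0.1004]
tool_rot: [3.14, 0.0, -1.648]
wrist_force: [-3.9, 0.6, 5.5]
opening: 0.001
```

Request:
{"fn": "servo_tool", "kwargs": {
  "targets": [
    [[0,0,0.005,0,0,0,0],[0,0,0.005,0,0,0,0],[0,0,0.004,0,0,0,0],[0,0,0,0,0,0,0]]
  ]
}}

```text
time_s: 5.25
tool_pos: [0.6486, 0.0583, 0.094]
tool_rot: [3.141, 0.0, -1.648]
wrist_force: [-4.0, -0.1, 6.3]
opening: -0.0
```

Request:
{"fn": "servo_tool", "kwargs": {
  "targets": [
    [[0,0,0.003,0,0,0,0],[0,0,0.003,0,0,0,0],[0,0,0,0,0,0,0]]
  ]
}}

```text
time_s: 5.55
tool_pos: [0.6486, 0.0584, 0.0929]
tool_rot: [3.141, 0.0, -1.648]
wrist_force: [-8.1, -0.6, 18.1]
opening: -0.001
```

The force jumped to 18 N at tip z = 0.076, so the plunger has hit its stop. I'll check with the side camera, then raise the tool.

```bash
python3 - <<'E'
from h import *
im=env.capture("side");cv2.imwrite("pics/s4.png",cv2.resize(im[150:330,220:440,::-1],None,fx=3,fy=3))
E
```

```text
(no output)
```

View pics/s4.png

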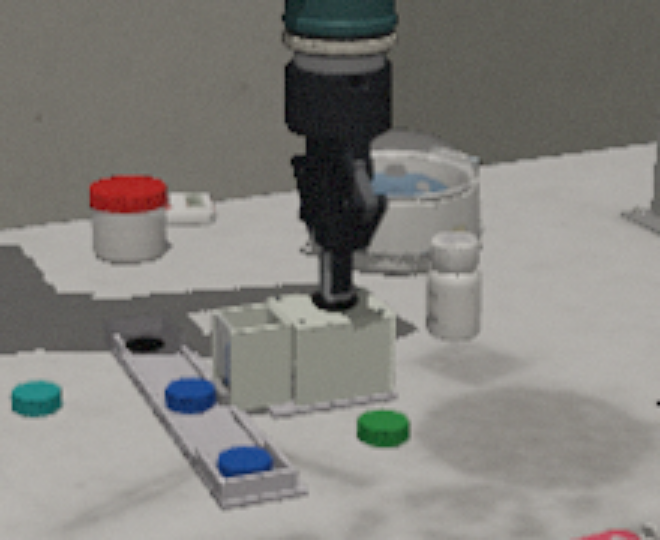

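Request:
{"fn": "servo_tool", "kwargs": {
  "targets": [
    [[0,0,-0.01,0,0,0,0],[0,0,-0.01,0,0,0,0],[0,0,-0.02,0,0,0,0],[0,0,-0.02,0,0,0,0],[0,0,-0.03,0,0,0,0],[0,0,-0.05,0,0,0,0],[0,0,-0.05,0,0,0,0],[0,0,0,0,0,0,0],[0,0,0,0,0,0,0]]
  ]
}}

```text
time_s: 6.5
tool_pos: [0.65, 0.0583, 0.1872]
tool_rot: [-3.139, 0.0, -1.648]
wrist_force: [-0.8, -0.6, -0.9]
opening: 0.0
```

```bash
python3 - <<'E'
from h import *
im=env.capture("side");cv2.imwrite("pics/s5.png",cv2.resize(im[150:330,220:440,::-1],None,fx=3,fy=3))
print(env.state()['tool_pos'])
E
```

```text
[0.64910734 0.05823558 0.18598625]
```

View pics/s5.png

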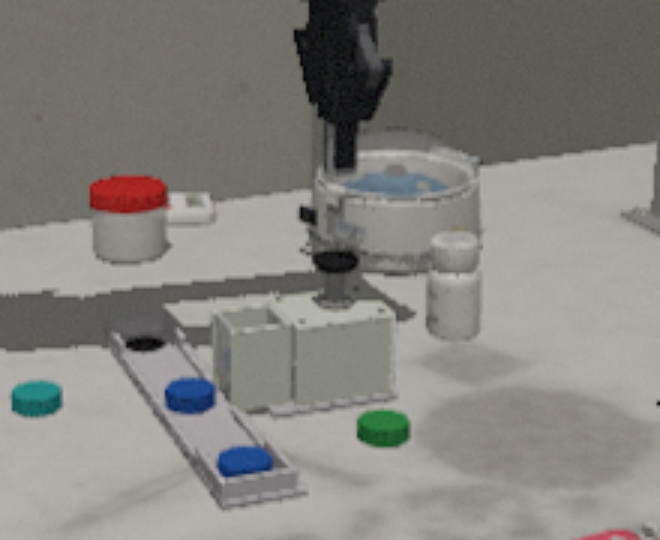

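One blue cap has come out into the channel and the plunger is back up. Next I'll move above the channel on the cap's -y side.

Request:
{"fn": "servo_tool", "kwargs": {
  "targets": [
    [[0.02,0.056,0,0,0,0,0],[0.02,0.056,0,0,0,0,0],[0.02,0.056,0,0,0,0,0],[0.021,0.056,0,0,0,0,0],[0,0,0.06,0,0,0,0],[0,0,0.06,0,0,0,0],[0,0,0,0,0,0,0],[0,0,0,0,0,0,0],[0,0,0,0,0,0,0]]
  ]
}}

```text
time_s: 7.45
tool_pos: [0.5352, 0.0266, 0.1266]
tool_rot: [-3.14, 0.0, -1.648]
wrist_force: [1.0, -0.2, 1.0]
opening: 0.001
```

```bash
python3 - <<'E'
from h import *
im=env.capture("wrist");cv2.imwrite("pics/w6.png",im[:,:,::-1]);p=env.camera_params("wrist")
q=env.state()['tool_pos'];print(q,env.state()['tool_rot'])
print(proj(p,(q[0],q[1],.02)),proj(p,(q[0],q[1],q[2]-.017)))
for r in env.outline_of("cap_1_center","wrist")[:5]:
    m=cv2.moments(r['pixels'].astype(np.uint8)); c=(m['m10']/m['m00'],m['m01']/m['m00']);print(r['conf'],r['extent'],c,onz(p,c,.02))
im=env.capture("side");cv2.imwrite("pics/s6.png",cv2.resize(im[150:330,220:440,::-1],None,fx=3,fy=3))
E
```

```text
[0.53540206 0.02657253 0.12690478] [-3.13968029e+00  1.17140367e-04 -1.64817343e+00]
[318.27291852 245.12980495] [317.08674914 314.47584236]
0.73 [216.9, 223.0, 282.1, 271.6] (248.8698224852071, 246.4343195266272) [0.53780365 0.06773651 0.02      ]
0.46 [134.5, 2.2, 243.8, 48.7] (188.66552062868368, 20.43762278978389) [0.66032995 0.08307143 0.02      ]
```

View pics/s6.png

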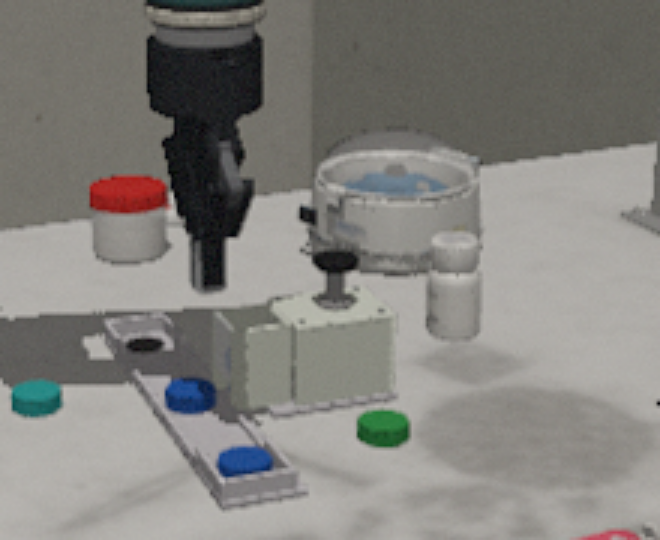

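View pics/w6.png

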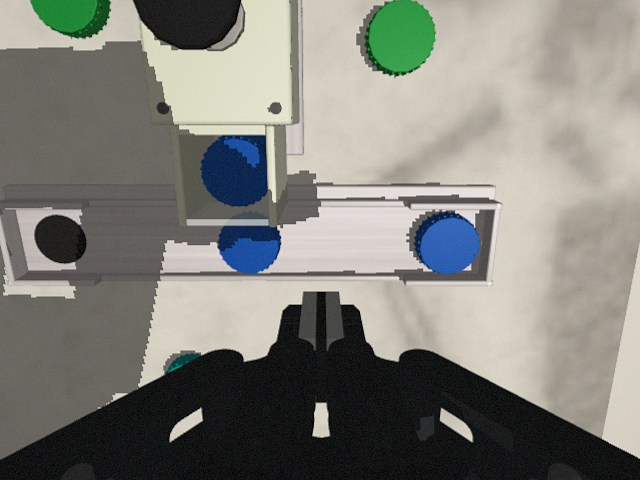

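The dispensed cap is at wrist pixel (249,246), the parked cap at (447,243), the pad at (60,239) and the fingers between the two caps. Going down.

Request:
{"fn": "servo_tool", "kwargs": {
  "targets": [
    [[0,0,0.05,0,0,0,0],[0,0,0.05,0,0,0,0],[0,0,0.04,0,0,0,0],[0,0,0.03,0,0,0,0],[0,0,0.02,0,0,0,0],[0,0,0,0,0,0,0],[0,0,0,0,0,0,0]]
  ]
}}

```text
time_s: 8.3
tool_pos: [0.5348, 0.0266, 0.0314]
tool_rot: [-3.141, 0.0, -1.648]
wrist_force: [0.7, -0.9, -0.5]
opening: 0.002
```

```bash
python3 - <<'E'
from h import *
im=env.capture("side");cv2.imwrite("pics/s7.png",cv2.resize(im[210:330,240:360,::-1],None,fx=5,fy=5))
im=env.capture("wrist");cv2.imwrite("pics/w7.png",im[:,:,::-1])
E
```

```text
(no output)
```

View pics/s7.png

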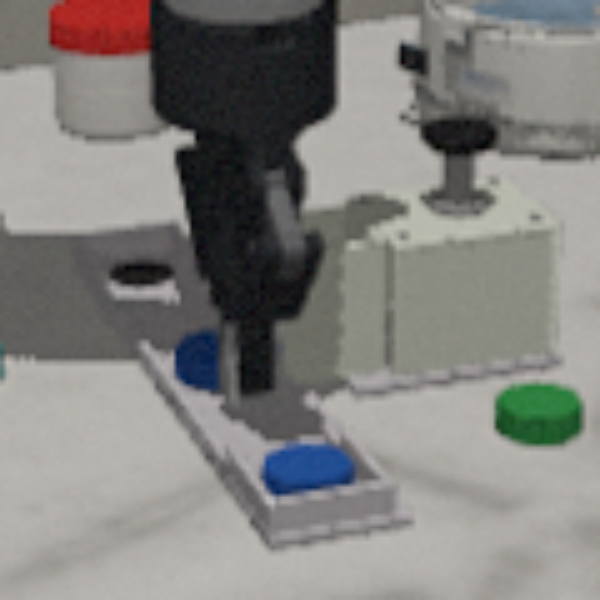

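View pics/w7.png

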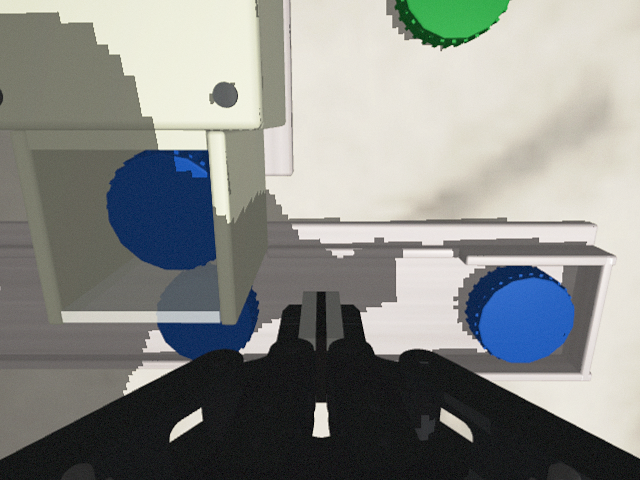

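Request:
{"fn": "servo_tool", "kwargs": {
  "targets": [
    [[0,0,0.009,0,0,0,0],[0,0,0,0,0,0,0],[-0.02,0,0,0,0,0,0],[-0.02,0,0,0,0,0,0],[-0.014,0,0,0,0,0,0],[-0.014,0,0,0,0,0,0],[-0.016,0,0,0,0,0,0],[-0.016,0,0,0,0,0,0],[0,0,0,0,0,0,0]]
  ]
}}

```text
time_s: 9.3
tool_pos: [0.5382, 0.0775, 0.0264]
tool_rot: [-3.141, 0.0, -1.647]
wrist_force: [0.6, -0.3, 0.7]
opening: -0.001
```

```bash
python3 - <<'E'
from h import *
im=env.capture("wrist");cv2.imwrite("pics/w8.png",im[:,:,::-1]); im=env.capture("top");cv2.imwrite("pics/t8.png",cv2.resize(im[190:330,220:400,::-1],None,fx=4,fy=4))
E
```

```text
(no output)
```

View pics/w8.png

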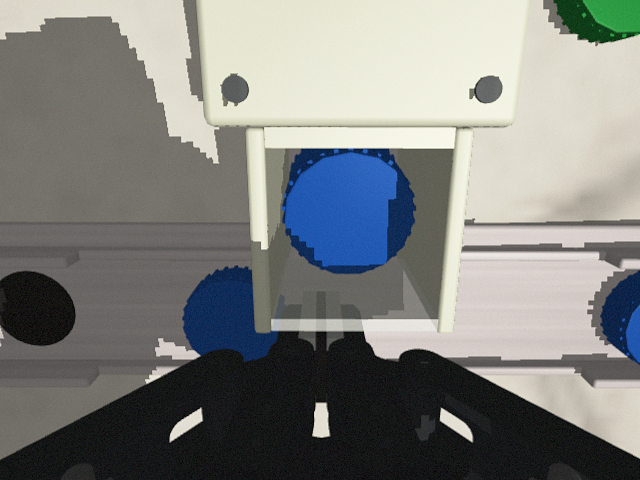

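View pics/t8.png

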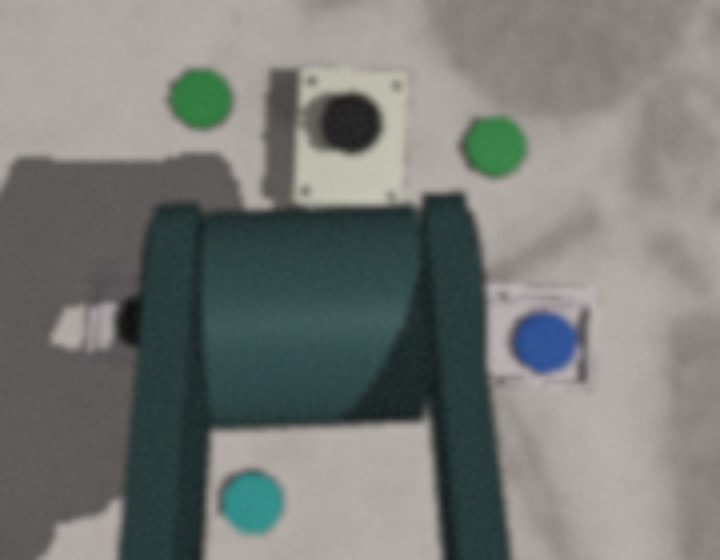

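```bash
python3 - <<'E'
from h import *
p=env.camera_params("wrist");s=env.state();print(s['tool_pos'],s['wrist_force'])
o=np.array([.5842,.0646,0]);Ri=R.from_euler('z',-.076).as_matrix().T
print("tcp",Ri@(s['tool_pos']-o))
print("cap left edge",Ri@(onz(p,(184,312),.018)-o)); print("pad left edge/right",Ri@(onz(p,(-4,305),.006)-o),Ri@(onz(p,(75,308),.006)-o))
E
```

```text
[0.53810493 0.07669383 0.02629212] [ 0.09653454  0.19654792 -0.48928035]
tcp [-0.04688026  0.00855906  0.02629212]
cap left edge [-0.04145223  0.05613574  0.018     ]
pad left edge/right [-0.04433277  0.13322079  0.006     ] [-0.04565784  0.10278807  0.006     ]
```

Request:
{"fn": "servo_tool", "kwargs": {
  "targets": [
    [[-0.016,0,0,0,0,0,0],[-0.016,0,0,0,0,0,0],[-0.016,0,0,0,0,0,0],[-0.016,0,0,0,0,0,0],[-0.016,0,0,0,0,0,0],[-0.016,0,0,0,0,0,0],[-0.016,0,0,0,0,0,0],[-0.01,0,0,0,0,0,0],[-0.008,0,0,0,0,0,0],[-0.006,0,0,0,0,0,0],[0,0,0,0,0,0,0]]
  ]
}}

```text
time_s: 10.5
tool_pos: [0.5434, 0.1445, 0.0263]
tool_rot: [3.142, 0.0, -1.648]
wrist_force: [0.3, 0.7, -0.4]
opening: 0.001
```

```bash
python3 - <<'E'
from h import *
im=env.capture("wrist");cv2.imwrite("pics/w9.png",im[:,:,::-1]); im=env.capture("side");cv2.imwrite("pics/s9.png",cv2.resize(im[210:330,240:360,::-1],None,fx=5,fy=5))
E
```

```text
(no output)
```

View pics/w9.png

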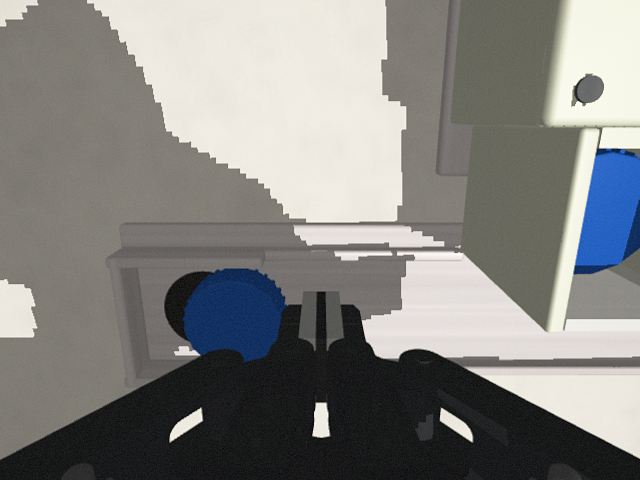

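View pics/s9.png

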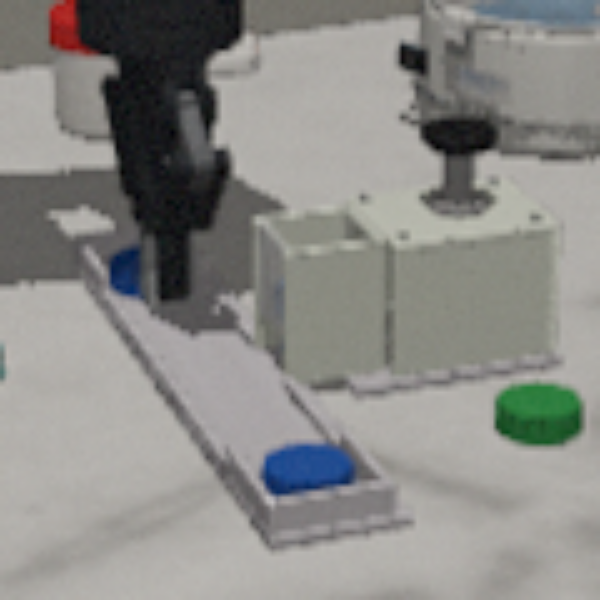

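```bash
python3 - <<'E'
from h import *
p=env.camera_params("wrist");s=env.state()
o=np.array([.5842,.0646,0]);Ri=R.from_euler('z',-.076).as_matrix().T
print("tcp",Ri@(s['tool_pos']-o))
for n,uv,z in(("cap left",(185,315),.018),("cap right",(285,315),.018),("endwall top inner",(120,315),.020),("endwall foot",(146,315),.006),("pad left",(165,306),.006)): print(n,Ri@(onz(p,uv,z)-o))
E
```

```text
tcp [-0.0467572   0.07618609  0.02631102]
cap left [-0.04248645  0.12353493  0.018     ]
cap right [-0.04256811  0.08763809  0.018     ]
endwall top inner [-0.04141938  0.14577674  0.02      ]
endwall foot [-0.04854058  0.14318724  0.006     ]
pad left [-0.04470074  0.13533257  0.006     ]
```

The cap's centre is at y' = 105.6 mm, so it needs about 14 mm more. I'll push slowly, then back off along the channel.

Request:
{"fn": "servo_tool", "kwargs": {
  "targets": [
    [[-0.008,0,0,0,0,0,0],[-0.008,0,0,0,0,0,0],[-0.007,0,0,0,0,0,0],[-0.005,0,0,0,0,0,0],[0,0,0,0,0,0,0],[0,0,0,0,0,0,0],[0.01,0,0,0,0,0,0],[0.03,0,0,0,0,0,0],[0,0,0,0,0,0,0]]
  ]
}}

```text
time_s: 11.5
tool_pos: [0.5424, 0.1363, 0.0262]
tool_rot: [3.141, -0.001, -1.649]
wrist_force: [0.3, -0.0, 1.0]
opening: -0.0
```

```bash
python3 - <<'E'
from h import *
im=env.capture("wrist");cv2.imwrite("pics/w10.png",im[:,:,::-1])
E
```

```text
(no output)
```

View pics/w10.png

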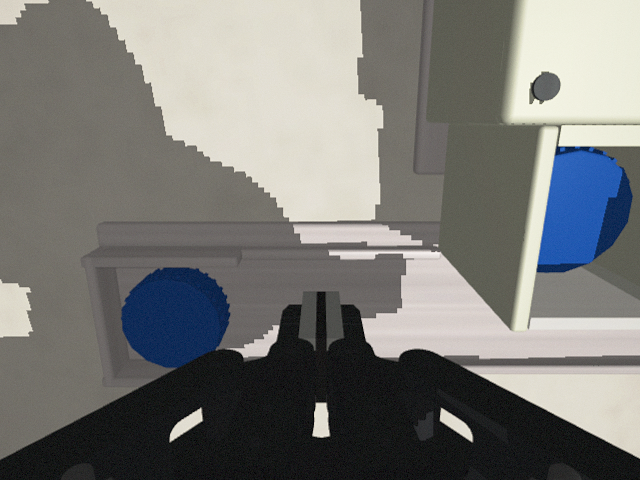

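The cap now covers the pad and lies inside the bay walls, centred at (176,317). I'll lift off and check from above.

Request:
{"fn": "servo_tool", "kwargs": {
  "targets": [
    [[0,0,-0.03,0,0,0,0],[0,0,-0.06,0,0,0,0],[0,0,-0.09,0,0,0,0],[0,0,-0.09,0,0,0,0],[0,0,-0.08,0,0,0,0],[0.09,0,0,0,0,0,0],[0.09,0,0,0,0,0,0],[0.09,0,0,0,0,0,0],[0.09,0,0,0,0,0,0],[0.09,0,0,0,0,0,0],[0,0,0,0,0,0,0],[0,0,0,0,0,0,0]]
  ]
}}

```text
time_s: 12.75
tool_pos: [0.5252, -0.087, 0.2013]
tool_rot: [3.141, 0.001, -1.651]
wrist_force: [0.8, 0.4, -0.2]
opening: 0.003
```

```bash
python3 - <<'E'
from h import *
o=np.array([.5842,.0646,0]);Ri=R.from_euler('z',-.076).as_matrix().T
for c in ("top","side","wrist"):
    im=env.capture(c);p=env.camera_params(c);print(c)
    cv2.imwrite(f"pics/f_{c}.png",cv2.resize(im[190:330,220:400,::-1],None,fx=4,fy=4) if c!="wrist" else im[:,:,::-1])
    for r in env.outline_of("cap_1_center",c)[:5]:
        m=cv2.moments(r['pixels'].astype(np.uint8)); q=(m['m10']/m['m00'],m['m01']/m['m00']);print(round(r['conf'],2),np.round(q,1),(Ri@(onz(p,q,.018)-o)).round(4))
print(env.state())
E
```

```text
top
side
0.66 [267.5 262.2] [-0.0516  0.1037  0.018 ]
wrist
0.67 [ 87.6 154.6] [-0.001   0.0178  0.018 ]
{'time_s': 13.05, 'joint_pos': array([-2.90006347e-01,  3.12035885e-01,  1.71313619e+00,  2.89402026e-04,
        1.11671146e+00,  1.35628032e+00]), 'joint_velocities': array([-0.00377292,  0.00085012, -0.00068504, -0.00172109,  0.00048044,
        0.00043423]), 'joint_torque': array([-2.20475136e-01, -4.66030025e+01, -2.48908210e+01, -8.32972146e-03,
        3.57396122e-03,  4.64102442e-03]), 'tool_pos': array([ 0.52554896, -0.08483512,  0.201267  ]), 'tool_rot': array([ 3.14136378e+00,  3.16001542e-04, -1.64641368e+00]), 'wrist_force': array([-0.89959146,  0.57146385, -0.94462401]), 'torque': array([ 0.05325741, -0.00775119, -0.04553658]), 'opening': -0.0033342225516987812}
```

View pics/f_side.png

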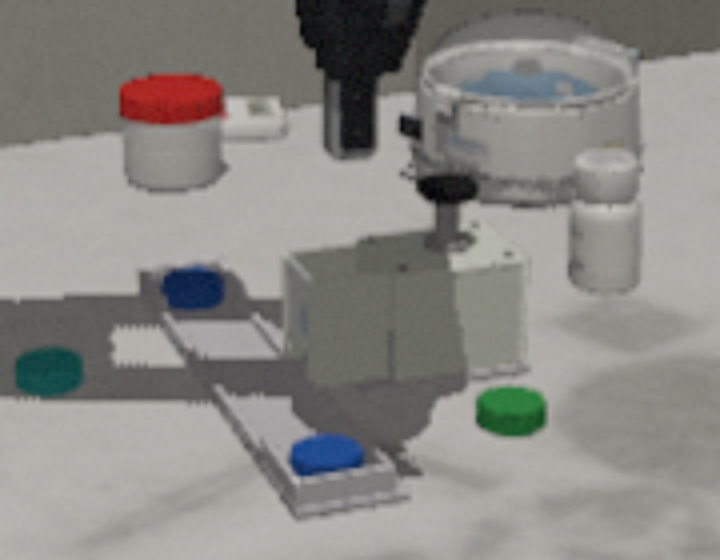

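View pics/f_wrist.png

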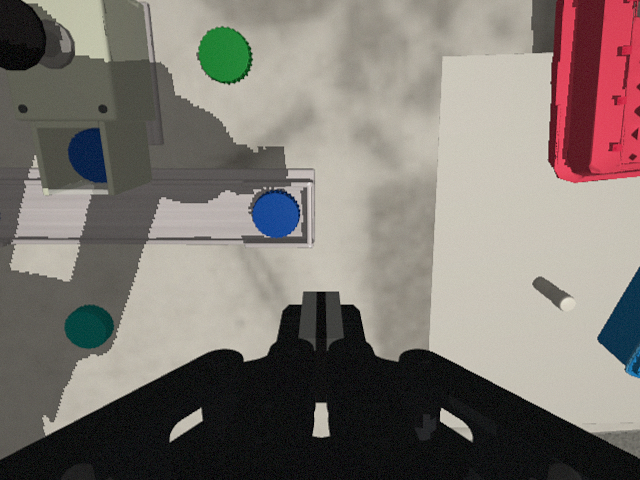

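View pics/f_top.png

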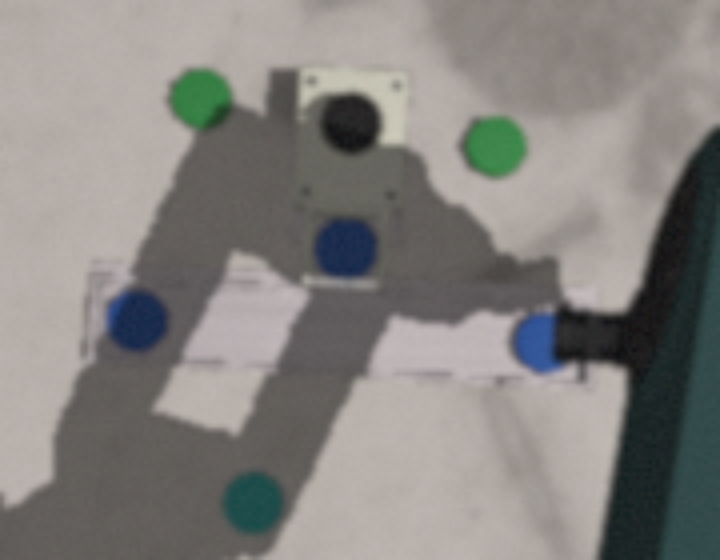

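The top crop shows the cap at (137,321), where the pad was at (139,321). The side network's centroid back-projects to y' = 104 mm, which disagrees, so I'll check that by projection.

```bash
python3 - <<'E'
from h import *
o=np.array([.5842,.0646,0]);Rz=R.from_euler('z',-.076).as_matrix()
s=env.camera_params("side");t=env.camera_params("top")
for z in (.006,.013,.02):
  for y in (.105,.12): print(z,y,proj(s,o+Rz@[-.047,y,z]).round(1))
print("top cap",Rz.T@(onz(t,(220+137/4,190+321/4),.02)-o), "tri",Rz.T@(tri([ray(t,(220+137/4,190+321/4)),ray(s,(240-20+193/4,190+284/4))])-o))
im=env.capture("side");a=im[240:285,240:310,::-1];cv2.imwrite("pics/g.png",cv2.resize(a,None,fx=10,fy=10))
E
```

```text
0.006 0.105 [269.4 266.5]
0.006 0.12 [267.6 264.2]
0.013 0.105 [269.3 263.7]
0.013 0.12 [267.5 261.4]
0.02 0.105 [269.2 261. ]
0.02 0.12 [267.5 258.7]
top cap [-0.04764204  0.12013556  0.02      ] tri [-0.04637421  0.12054717  0.01381085]
```

View pics/g.png

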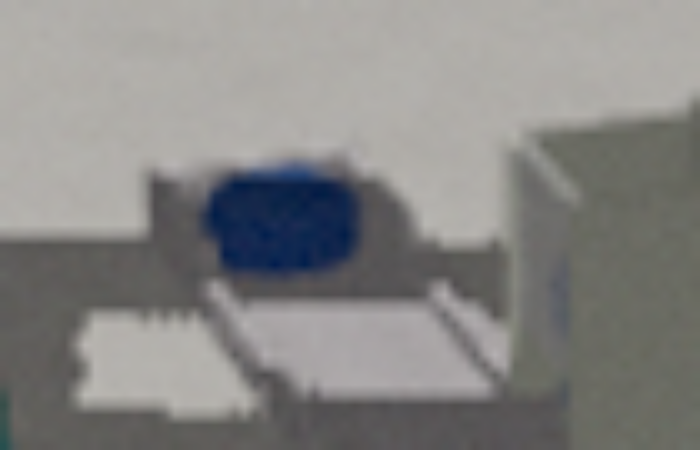

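The side centroid (267.5, 262.2) matches a cap at mid-height at y' = 120 mm (267.5, 261.4). The disagreement came from back-projecting at the wrong height. Handing in.

```bash
python3 -c "
from workcell import env
print(env.sign_off())"
```

```text
the job is handed in; nothing more can be done
None
```

I pressed the plunger once to its stop and let it spring back, and one blue cap came out into the channel. With the closed fingertips I slid that cap along the channel into the empty bay. Then I lifted clear and handed in at about 13 s; no verdict is reported.

**Last checks:**
- **Cap position:** the top view put the cap at x' = -47.6, y' = 120.1 mm in the dispenser frame, about 1 mm from the bay's centre. It looks flat between the bay walls.
- **Plunger and magazine:** the plunger is up in the side and wrist views. The top cap still shows in the magazine and blue shows in its mouth. I did not measure how far the next cap had dropped.
- **Surroundings:** the parked cap, jar, bottle and vial look unmoved in the pictures. The gripper was clear of everything at hand-in.

**Disagreements:**
- The side-view outline first gave y' = 104 mm. That came from assuming the wrong height for its centre; projecting the expected cap at mid-height agrees to within 1 pixel.
- The top-plus-side triangulation put the cap's height at 14 mm, where a point on its top face should be at 20 mm. The y' of 120.5 mm from it still agrees.
- The network missed the cap in the last top view, so I read that position from the picture by eye.

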